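# Switch the heater tester to zone three and test it

## Task

On the grey mould-heater tester, push the selector round by its upright tab, without gripping the tab, until the tab points squarely at the middle of the label disc with three dots. Then press the round test button fully down and let it come back up. Do not press the button before the selector is set, and leave the loose things on and around the tester where they are.

Things in the scene. Friction and masses are not known exactly. Their poses are not given: they have to be found in the camera images.
- tester: grey metal box, 220 x 220 mm, top 45 mm above the bench, fixed to the bench. Origin: centre of its underside, straight below the selector's axis. Its +x axis points to its back, away from the robot (yaw within about 20 degrees); +z up. The selector sits in the middle of the top, the four label discs round its back and sides, the test button near the front edge
- selector (a joint): selector angle in rad, counter-clockwise from above positive, 0 with the tab pointing along the tester's +x; stops at -2.1 and +2.1, so it does not go all the way round through the front. It begins within 0.3 of zero. Moderate, even friction: the tab needs 2 to 3 N, there are no clicks, and it stays where it is left
- selector_hub (a point): centre of the top face of the selector's black disc, on its vertical axis. The disc is 72 mm across (74 mm over its ribs), its top 58 mm above the bench
- selector_tab (a point): centre of the selector's upright steel tab: a fin 8 mm thick across the pushing direction, 18 mm long radially (46 to 64 mm from the axis), its top 91 mm above the bench, centre 72 mm above the bench and 55 mm from the axis. It stands on a flat steel arm on the disc and is free on both flat sides. Site axes: x radially outward, y across the fin (counter-clockwise), z up
- selector_aim (a point): the point at which the tab points: on the tab's radial line, 88 mm from the axis, just above the tester's top (an empty point, nothing to touch)
- label_3: the label with THREE dots (triangle); a pale metal disc 40 mm across and 2.5 mm thick, fixed flat on the tester's top, centre 88 mm from the selector's axis, with raised black dots 11 mm across. Origin: centre of its underside. It may be at any of the four places, 50 or 100 degrees to either side of the selector's zero direction
- label_1: the label with one dot; a pale metal disc 40 mm across and 2.5 mm thick, fixed flat on the tester's top, centre 88 mm from the selector's axis, with raised black dots 11 mm across. Origin: centre of its underside. It may be at any of the four places, 50 or 100 degrees to either side of the selector's zero direction
- label_2: the label with two dots; a pale metal disc 40 mm across and 2.5 mm thick, fixed flat on the tester's top, centre 88 mm from the selector's axis, with raised black dots 11 mm across. Origin: centre of its underside. It may be at any of the four places, 50 or 100 degrees to either side of the selector's zero direction
- label_4: the label with four dots (square); a pale metal disc 40 mm across and 2.5 mm thick, fixed flat on the tester's top, centre 88 mm from the selector's axis, with raised black dots 11 mm across. Origin: centre of its underside. It may be at any of the four places, 50 or 100 degrees to either side of the selector's zero direction
- test_button_top (a point): centre of the top face of the round black test button, 28 mm across, in a low steel housing near the tester's front edge, 82 mm from the selector's axis; its top is 67 mm above the bench and 10 mm above its housing, which is 44 mm across
- test_button (a joint): how far the button is pressed, in m: 0 up, 0.006 fully down; a spring pushes it back, 5 N holds it fully down
- gauge_block_1: flat ground steel block 30 x 35 x 12 mm lying on the tester's front left corner; loose, not to be moved
- cap_screw_3: dark cap screw 43 mm tall, head down 13 mm across, standing on the tester's front right corner; loose, not to be moved
- ink_bottle: small red bottle, 42 mm across, 74 mm tall, on the bench left of the tester; loose, not to be moved
- gauge_block_2: ground steel block 25 x 50 x 25 mm on the bench right of the tester; loose, not to be moved
- wood_block: walnut block 24 x 48 x 45 mm on the bench left of the tester; loose, not to be moved
- hex_key_6: black hex key, 36 x 88 mm and 6 mm thick, on the bench in front of the tester; loose, not to be moved
- tape_reel: reel of masking tape, 102 mm across, 24 mm high, on the bench far to the left; loose, not to be moved

How it is judged:
On the way, in this order (a step that is already met when the one before it is completed fails the run):
1. the selector's tab points at the three-dot label (horizontal distance between selector_aim and label_3 below 0.015 m), for 0.2 s.
2. the test button is pressed down with the selector on three dots (value of joint test_button above 0.0045 m and horizontal distance between selector_aim and label_3 below 0.015 m), for 0.1 s.
At the end, for the whole second after the job is handed in: the selector rests with its aim point within 15 mm (about 10 degrees) of the centre of the three-dot label, and the test button, pressed at least 4.5 mm after the selector was set, is up again (horizontal distance between selector_aim and label_3 below 0.015 m and value of joint test_button below 0.0015 m and velocity of joint selector between -0.05 and 0.05 rad/s); the robot touches nothing.
It fails at once if the test button is pressed (over 3 mm) while the selector is not on three dots (value of joint test_button above 0.003 m and not (horizontal distance between selector_aim and label_3 below 0.015 m)).
It fails at once if the tab is gripped between the fingers instead of pushed (y of the grasp point in the frame of selector_tab between -0.006 and 0.006 m and x of the grasp point in the frame of selector_tab between -0.018 and 0.018 m and z of the grasp point in the frame of selector_tab below 0.03 m).
It fails at once if a loose thing is lifted or shifted more than 15 mm (distance of any of gauge_block_1, cap_screw_3, ink_bottle, gauge_block_2, wood_block, hex_key_6, tape_reel from where it was at the start of the episode above 0.015 m).
It also fails if it takes over 48 s, if anything falls off the work surface, if the arm or the gripper's body presses on something with over 40 N, if the wrist force passes 120 N, or if a joint passes its speed limit or range.

## Robot

A 6-joint arm with a two-finger parallel gripper is mounted at the origin on a cart in front of the work surface, level with it; the furniture and walls round the work are solid. World frame = base frame: x ahead of the robot, y to its left, z up, the work surface at z = 0. Lengths are in m, angles in rad, forces in N, time in s.
With the tool pointing down it reaches from about 0.25 to 0.775 m from the base axis. Payload 4 kg.
Tool frame: the origin (TCP) lies midway between the tips of the shut fingers; the grasp point (between the pads) lies 19 mm behind it; y points along the fingers, x is the direction in which the jaws open and shut, and the axes are right-handed (so a half turn about y gives the same grasp; the last joint's range is limited). The gripper opens to 94 mm and grips with 3 to 60 N. Pads are 16 mm wide; open, the fingers measure 119 mm over their backs; the gripper's body (75 mm by 177 mm) begins 78 mm behind the grasp point.
Start: joints at [-1.411, 0.087, 1.371, -0, 1.684, -0.103], TCP at [0.143, -0.531, 0.175] pointing down, gripper open.
Joint ranges: [-3.1, 3.1], [-0.76, 2.03], [0.27, 2.55], [-1.08, 4.22], [0.17, 2.65], [-2.57, 2.57]. Speed limits (rad/s): [2.79, 2.79, 3.14, 3.14, 3.14, 3.14].

## Interface

Orientations are given as [roll, pitch, yaw] about the fixed x, y, z axes, in that order (R = Rz(yaw) Ry(pitch) Rx(roll)).
In Python, from bench import robot gives the robot as it stands.
- The arm moves only by the shell command python3 -m creep 'ROWS'. ROWS is JSON, a list of rows, each a list of 7 numbers: the shift along the tool's x, y, z in mm, then the turn, a rotation vector about the tool's x, y, z in degrees, then the closure in counts, from 0 (fully open) to 255 (shut). A call has 1 to 5 rows; each row is the pose to reach, as a shift and turn from the pose commanded when the call began, along the tool's axes at that moment; what a row does not reach only later rows make up. A row lasts 1/8 s, in which the tool goes at most 62.5 mm and 10.7 degrees, less where a joint would pass 70% of its speed; a pose out of reach is approached as far as the arm can. A call with a gripper value outside its range is refused whole. The fingers move at their own pace and stop on an object; the grip force is fixed at half the most. Time passes only in rows, so rows that repeat a pose let the fingers close. It gives the time, the measured TCP pose, the force and the opening at its end, in the units of the state.
- robot.get_obs(): the state, without advancing time (a new reading comes with each control period).
- robot.snapshot(name): name is "scene" or "top" or "wrist"; returns a dict with "color" (420x560x3 uint8, blue, green, red), "fx", "fy", "cx", "cy" (pixels), "world_from_camera" (4x4, takes a point from camera to world coordinates); the wrist camera has in their place "mount" (4x4, takes a point from camera to tool coordinates, whose origin is the TCP and whose axes are the tool frame's). Camera axes: x right, y down, z forward; pixel columns grow to the right and rows downward; lengths in m; the calibration is good to about 2 mm. A picture is of the moment at which its call begins: read the wrist's pose just before it. There is no depth.
- robot.close_job(): hands the job in, once; it reports no verdict.
Trained networks look in the newest picture that a camera, given by its name, has taken for a name from the list of things; names that differ only in an ending like _2 or _b are one class to them, and where a whole thing is asked for, a point or a joint stands for the part that bears it (a point fixed in the world has none). Each returns a list of dicts, best first, with "p" (0 to 1); they miss things now and then, are a little off and sometimes report something else, mostly with a low value. They report only what shows in the picture. A call takes as long as a camera call.
- robot.spot_in(name, camera): "point" ([x, y, z] in m, in world coordinates, good to about 4 mm: the middle of the surface that is visible of it).
- robot.landmark_of(name, camera): "point" ([x, y, z] in m, in world coordinates, good to about 4 mm: a listed point, or the origin of a listed thing).
The state is a dict: "time": time; "joint_positions": joint angles; "qvel": joint speeds; "joint_torque": joint torques, N m; "tool_pos": TCP position; "ee_rot": TCP orientation; "wrist_force": force on the tool from outside, world axes, zero at the start; "wrist_torque": the same for the moment, N m; "width": finger opening in m.
Only numpy, scipy, OpenCV 4.12 (cv2) and the standard library are available. Lean on these libraries where they do the work, as an engineer would, in place of code of your own. Each camera call takes 0.05 s, during which the arm holds its last target.

## Working session

There is one attempt and no reset: what is moved stays moved. The work goes in short steps, Python scripts to look and compute and a shell command to move; the robot and the scene stay as the last step left them, time stands still between calls to the robot, and variables do not carry over. Pictures are saved under pics/ and viewed, and the job is handed in when it is done.

```bash
mkdir -p pics; ls; python3 - <<'E'
from bench import robot
import cv2
o=robot.get_obs();print(o['time'],o['tool_pos'],o['ee_rot'],o['width'])
for c in ['scene','top']:
    s=robot.snapshot(c);cv2.imwrite(f'pics/{c}1.png',s['color'])
    for n in ['tester','selector_hub','selector_tab','selector_aim','label_1','label_2','label_3','label_4','test_button_top','cap_screw_3','gauge_block_1']:
        print(c,n,[(round(d['p'],2),[round(float(x),3) for x in d['point']]) for d in robot.landmark_of(n,c)][:2])
print(robot.get_obs()['time'])
E
```

```text
pics
0.0 [ 0.14279652 -0.53049322  0.17353298] [-1.57059394  0.0021527  -1.30792489] 0.09414173875768259
scene tester [(0.61, [0.608, -0.029, -0.001])]
scene selector_hub [(0.8, [0.606, -0.025, 0.056]), (0.28, [0.528, -0.026, 0.068])]
scene selector_tab [(0.86, [0.663, -0.038, 0.07])]
scene selector_aim [(0.79, [0.695, -0.042, 0.049])]
scene label_1 [(0.69, [0.659, -0.105, 0.043]), (0.66, [0.582, -0.115, 0.049])]
scene label_2 [(0.69, [0.659, -0.105, 0.043]), (0.66, [0.582, -0.115, 0.049])]
scene label_3 [(0.69, [0.659, -0.105, 0.043]), (0.66, [0.582, -0.115, 0.049])]
scene label_4 [(0.69, [0.659, -0.105, 0.043]), (0.66, [0.582, -0.115, 0.049])]
scene test_button_top [(0.43, [0.528, -0.026, 0.07])]
scene cap_screw_3 [(0.73, [0.652, -0.104, 0.043]), (0.61, [0.512, -0.117, 0.043])]
scene gauge_block_1 [(0.72, [0.618, -0.214, -0.0]), (0.57, [0.535, 0.056, 0.044])]
top tester [(0.89, [0.605, -0.036, 0.001])]
top selector_hub [(0.92, [0.608, -0.033, 0.059])]
top selector_tab [(0.76, [0.658, -0.039, 0.072])]
top selector_aim [(0.91, [0.694, -0.046, 0.047])]
top label_1 [(0.65, [0.665, 0.029, 0.046]), (0.65, [0.578, -0.118, 0.046])]
top label_2 [(0.65, [0.665, 0.029, 0.046]), (0.65, [0.578, -0.118, 0.046])]
top label_3 [(0.65, [0.665, 0.029, 0.046]), (0.65, [0.578, -0.118, 0.046])]
top label_4 [(0.65, [0.665, 0.029, 0.046]), (0.65, [0.578, -0.118, 0.046])]
top test_button_top [(0.53, [0.529, -0.021, 0.067])]
top cap_screw_3 [(0.56, [0.513, -0.116, 0.042])]
top gauge_block_1 [(0.76, [0.618, -0.211, -0.001]), (0.72, [0.535, 0.05, 0.046])]
1.2
```

View pics/scene1.png

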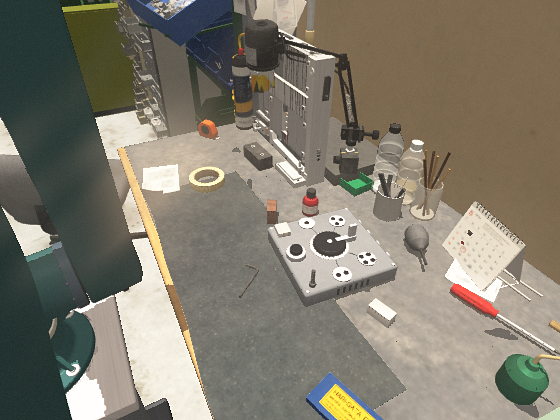

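View pics/top1.png

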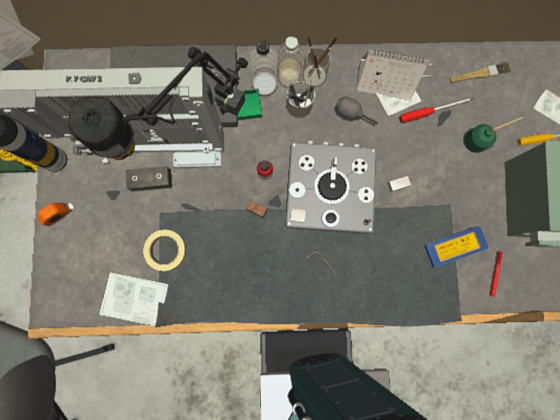

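```bash
python3 - <<'E'
import cv2
a=cv2.imread('pics/top1.png');cv2.imwrite('pics/topz.png',cv2.resize(a[60:260,150:400],None,fx=3,fy=3,interpolation=cv2.INTER_CUBIC)[:600,:750])
E
```

```text
(no output)
```

View pics/topz.png

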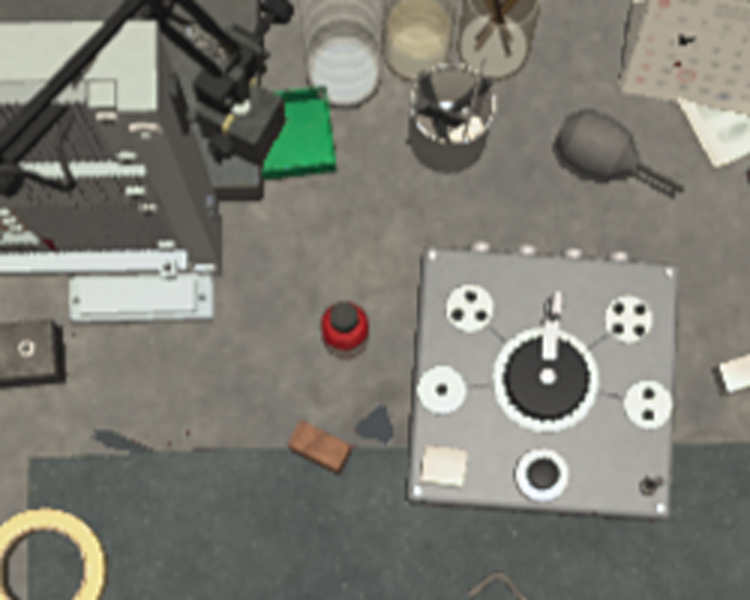

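```bash
python3 - <<'E'
import cv2
a=cv2.imread('pics/scene1.png');cv2.imwrite('pics/scz.png',cv2.resize(a[180:310,255:410],None,fx=4.5,fy=4.5,interpolation=cv2.INTER_CUBIC))
E
```

```text
(no output)
```

View pics/scz.png

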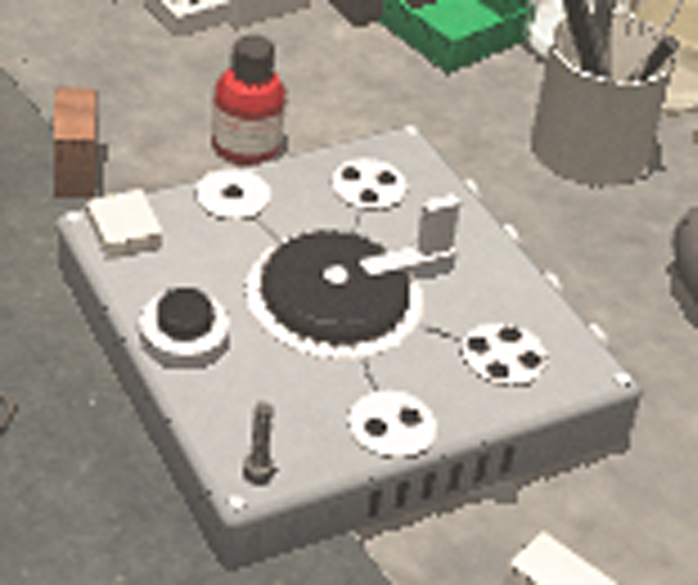

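The top view shows the three-dot disc at the back left, at (307,163). The tab is at (334,165), the hub at (332,185) and the button at (331,218).

```bash
cat > h.py <<'E'
import numpy as np,cv2
from bench import robot
from scipy.optimize import least_squares
def proj(s,P):
    T=np.linalg.inv(s['world_from_camera']);P=np.atleast_2d(P)@T[:3,:3].T+T[:3,3]
    return np.c_[s['fx']*P[:,0]/P[:,2]+s['cx'],s['fy']*P[:,1]/P[:,2]+s['cy']]
def ray(s,u,v,z):
    W=s['world_from_camera'];d=W[:3,:3]@[(u-s['cx'])/s['fx'],(v-s['cy'])/s['fy'],1];o=W[:3,3]
    return o+d*(z-o[2])/d[2]
E
python3 - <<'E'
from h import *
for c,pts in [('top',dict(hub=(547,376,.06),l3=(470,308,.0475),l4=(629,320,.0475),l1=(441,390,.0475),l2=(648,405,.0475),but=(543,473,.067),tabtop=(554,300,.09),screw=(651,484,.07),gb=(443,466,.057))),
              ('scene',dict(hub=(336,274,.06),l3=(368,183,.0475),l4=(504,353,.0475),l1=(233,195,.0475),l2=(393,423,.0475),but=(185,312,.067),tabtop=(440,203,.091),screw=(263,405,.088),gb=(124,220,.057)))]:
    s=robot.snapshot(c); W=s['world_from_camera']; print(c,W[:3,3].round(3),s['fx'])
    r={}
    for k,(u,v,z) in pts.items():
        U=(u/3+150-.33,v/3+60-.33) if c=='top' else (u/4.5+255-.4,v/4.5+180-.4)
        r[k]=ray(s,*U,z);print(k,r[k].round(4))
    L=np.array([r['l3'],r['l4'],r['l1'],r['l2']])[:,:2];a=np.radians([50,-50,100,-100])
    f=least_squares(lambda p:(p[:2]+.088*np.c_[np.cos(a+p[2]),np.sin(a+p[2])]-L).ravel(),[.6,-.03,0])
    print('fit',f.x,f.fun.round(4))
    t=r['tabtop']-r['hub'];print('tab ang',np.arctan2(t[1],t[0])-f.x[2])
E
```

```text
top [0.39  0.118 1.11 ] 432.58689798582026
hub [ 0.606  -0.0311  0.06  ]
l3 [0.6686 0.0295 0.0475]
l4 [ 0.655  -0.1045  0.0475]
l1 [0.5989 0.0563 0.0475]
l2 [ 0.5818 -0.1164  0.0475]
but [ 0.5243 -0.0232  0.067 ]
tabtop [ 0.6625 -0.0355  0.09  ]
screw [ 0.5126 -0.1101  0.07  ]
gb [0.5336 0.0573 0.057 ]
fit [ 0.60555886 -0.03170825 -0.10042111] [-0.      0.0002  0.      0.      0.0001 -0.0002 -0.0001 -0.    ]
tab ang 0.024146174148491226
scene [ 0.222 -0.527  0.644] 379.53720654398757
hub [ 0.6084 -0.0325  0.06  ]
l3 [0.6712 0.03   0.0475]
l4 [ 0.6585 -0.1048  0.0475]
l1 [0.6012 0.0543 0.0475]
l2 [ 0.5853 -0.1173  0.0475]
but [ 0.5249 -0.0279  0.067 ]
tabtop [ 0.6616 -0.0393  0.091 ]
screw [ 0.5162 -0.111   0.088 ]
gb [0.5349 0.0534 0.057 ]
fit [ 0.6084911  -0.03258016 -0.09098918] [-0.0003 -0.0005  0.0002 -0.0001 -0.      0.0008  0.0001 -0.0002]
tab ang -0.036621188272980734
```

```bash
cat >> h.py <<'E'
from scipy.spatial.transform import Rotation as Ro
def delta(P):
    o=robot.get_obs();R=Ro.from_euler('xyz',o['ee_rot']).as_matrix()
    print('t',round(o['time'],2),'tcp',np.round(o['tool_pos'],4),'rot',np.round(o['ee_rot'],3),'F',np.round(o['wrist_force'],1),'tool delta mm',((np.array(P)-o['tool_pos'])@R*1000).round(1)); return R
E
python3 -c "
from h import *
print(delta([.658,-.08,.13]).round(3))"
```

```text
t 1.3 tcp [ 0.1429 -0.5311  0.1747] rot [-1.571 -0.    -1.308] F [-0.1 -0.  -0.3] tool delta mm [-301.8   44.7  614.6]
[[ 0.26   0.     0.966]
 [-0.966 -0.     0.26 ]
 [ 0.    -1.     0.   ]]
```

```bash
python3 -m creep '[[-27,4,55,0,0,0,255],[-54,8,110,0,0,0,255],[-81,12,165,0,0,0,255],[-108,16,220,0,0,0,255],[-135,20,275,0,0,0,255]]'; python3 -m creep '[[-27,4,55,0,0,0,255],[-54,8,110,0,0,0,255],[-81,12,165,0,0,0,255],[-108,16,220,0,0,0,255],[-135,20,275,0,0,0,255]]';python3 -c "
from h import *
delta([.658,-.08,.13])"
```

```text
time: 1.92
tool_pos: [0.3747, -0.328, 0.1549]
ee_rot: [-1.57, -0.001, -1.308]
wrist_force: [0.8, 0.8, 1.2]
width: 0.0473
time: 2.55
tool_pos: [0.6053, -0.1261, 0.1347]
ee_rot: [-1.57, -0.001, -1.308]
wrist_force: [-0.1, -0.2, 0.5]
width: 0.0007
t 2.55 tcp [ 0.6053 -0.1261  0.1347] rot [-1.570e+00 -1.000e-03 -1.308e+00] F [-0.1 -0.2  0.5] tool delta mm [-30.8   4.7  62.9]
```

```bash
python3 -m creep '[[-15,2,30,0,0,0,255],[-31,5,61,0,0,0,255],[-31,5,61,0,0,0,255]]';python3 -c "
from h import *
delta([.658,-.08,.07])
s=robot.snapshot('wrist');cv2.imwrite('pics/w1.png',s['color']);print(s['mount'].round(3))
s=robot.snapshot('scene');cv2.imwrite('pics/s2.png',cv2.resize(s['color'][120:320,220:440],None,fx=3,fy=3))"
```

```text
time: 2.92
tool_pos: [0.6555, -0.0797, 0.1284]
ee_rot: [-1.572, 0.001, -1.305]
wrist_force: [-0.0, -0.3, 0.3]
width: 0.0006
t 2.92 tcp [ 0.6555 -0.0797  0.1284] rot [-1.572e+00  1.000e-03 -1.305e+00] F [-0.  -0.3  0.3] tool delta mm [ 1.  58.4  2.4]
[[ 1.     0.     0.001 -0.   ]
 [-0.001 -0.273  0.962 -0.211]
 [ 0.001 -0.962 -0.273  0.079]
 [ 0.     0.     0.     1.   ]]
```

View pics/w1.png

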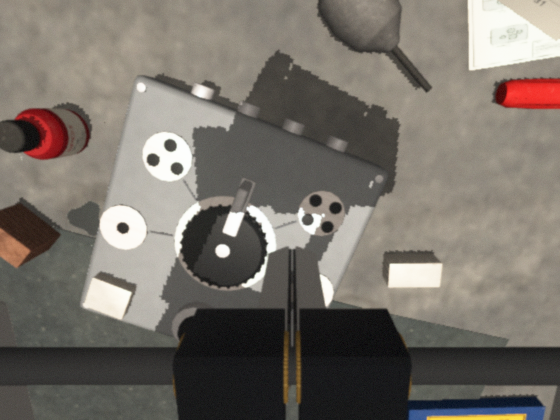

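View pics/s2.png

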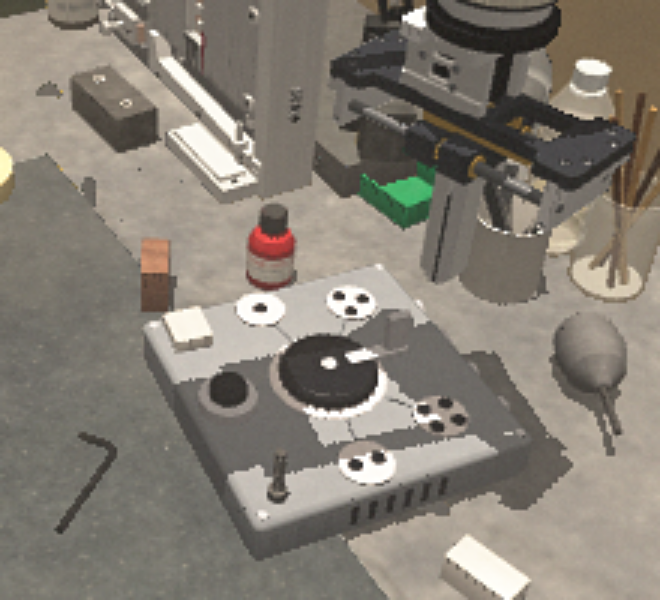

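Everything agrees: the shut fingers are above the four-dot disc, right of the tab. I'll descend and compute the push waypoints.

```bash
python3 -m creep '[[0,20,1,0,0,0,255],[0,40,2,0,0,0,255],[1,58,2,0,0,0,255],[1,58,2,0,0,0,255]]';cat >> h.py <<'E'
H=np.array([.607,-.032]);YAW=-.096
def way(ths,off=None):
    o=robot.get_obs();R=Ro.from_euler('xyz',o['ee_rot']).as_matrix();y0=np.arctan2(R[1,0],R[0,0])+np.pi/2
    for th in ths:
        d=th-y0;f=off or 4+12.5*abs(np.cos(d))+8*abs(np.sin(d))
        p=H+.055*np.array([np.cos(th),np.sin(th)])-f/1000*np.array([-np.sin(th),np.cos(th)])
        print(round(th,2),p.round(4),((np.r_[p,.070]-o['tool_pos'])@R*1000).round(1))
E
python3 -c "
from h import *
delta([0,0,0]);way([-.1,0,.1,.2,.3,.4,.5,.6,.7,.777])"
```

```text
time: 3.52
tool_pos: [0.6547, -0.0822, 0.0681]
ee_rot: [-1.576, 0.003, -1.309]
wrist_force: [-0.9, -0.5, 0.8]
width: 0.0006
t 3.52 tcp [ 0.6547 -0.0822  0.0681] rot [-1.576  0.003 -1.309] F [-0.9 -0.5  0.8] tool delta mm [-248.9   72.1 -610.6]
-0.1 [ 0.6599 -0.0559] [-24.   -1.9  11.8]
0 [ 0.662  -0.0501] [-29.1  -1.9  15.3]
0.1 [ 0.6635 -0.044 ] [-34.6  -1.9  18.4]
0.2 [ 0.6643 -0.0377] [-40.5  -1.9  20.8]
0.3 [ 0.6645 -0.0318] [-46.1  -1.9  22.5]
0.4 [ 0.6645 -0.0267] [-51.1  -1.9  23.8]
0.5 [ 0.6639 -0.0215] [-56.3  -1.9  24.6]
0.6 [ 0.6628 -0.0162] [-61.7  -1.9  24.9]
0.7 [ 0.6611 -0.0109] [-67.2  -1.8  24.7]
0.78 [ 0.6594 -0.0069] [-71.5  -1.8  24.1]
```

```bash
python3 -m creep '[[-12,-1,6,0,0,0,255],[-22,-2,11,0,0,0,255],[-30,-2,16,0,0,0,255],[-38,-2,20,0,0,0,255],[-46,-2,22,0,0,0,255]]';python3 -c "
from h import *
delta([0,0,0]);way([.3,.4,.5,.6,.7,.777])
s=robot.snapshot('wrist');cv2.imwrite('pics/w3.png',s['color'])
s=robot.snapshot('scene');cv2.imwrite('pics/s3.png',cv2.resize(s['color'][180:310,255:410],None,fx=4,fy=4))"
```

```text
time: 4.15
tool_pos: [0.6664, -0.0313, 0.0737]
ee_rot: [-1.571, -0.0, -1.308]
wrist_force: [0.6, 0.1, 0.2]
width: 0.0005
t 4.15 tcp [ 0.6664 -0.0313  0.0737] rot [-1.571 -0.    -1.308] F [0.6 0.1 0.2] tool delta mm [-203.6   73.6 -635.3]
0.3 [ 0.6645 -0.0318] [-0.   3.7 -1.9]
0.4 [ 0.6645 -0.0267] [-4.9  3.7 -0.6]
0.5 [ 0.6639 -0.0215] [-10.1   3.7   0.2]
0.6 [ 0.6628 -0.0162] [-15.5   3.7   0.5]
0.7 [ 0.6611 -0.0109] [-21.1   3.7   0.2]
0.78 [ 0.6594 -0.0069] [-25.4   3.7  -0.4]
```

View pics/w3.png

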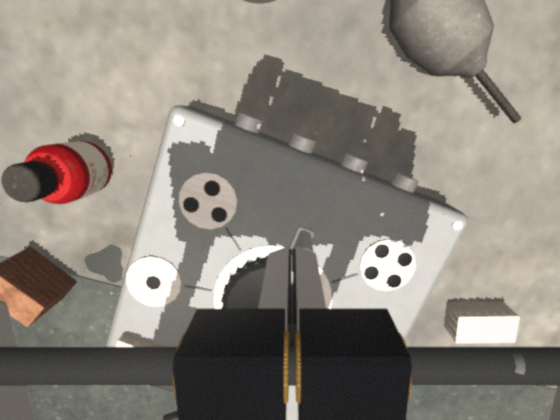

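View pics/s3.png

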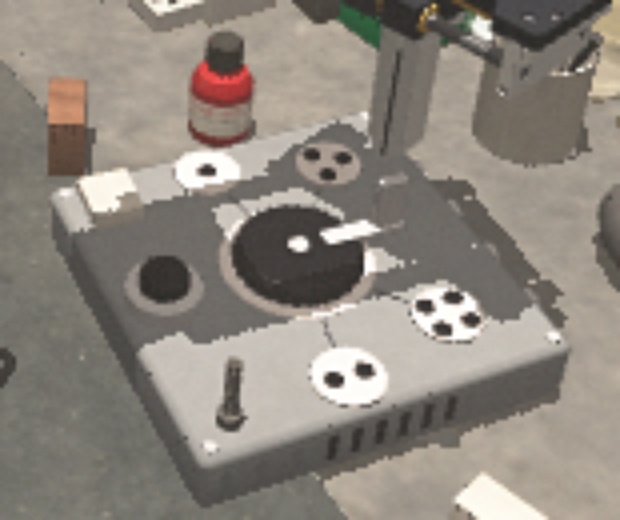

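```bash
python3 -c "
from h import *
s=robot.snapshot('scene')
for P in ([.6555,-.0797,.1284],[.6664,-.0313,.0737],[.662,-.037,.091]):
    p=proj(s,P)[0];print(p, (p-[220,120])*3,(p-[255,180])*4)
for c in ('scene','top','wrist'):
    if c!='scene': robot.snapshot(c)
    for n in ('selector_tab','selector_aim'): print(c,n,robot.landmark_of(n,c)[:2])
o=robot.get_obs();print(o['joint_positions'],o['tool_pos'])
"
```

```text
[363.79717831 223.42063508] [431.39153492 310.26190523] [435.18871323 173.6825403 ]
[351.03579811 227.75425789] [393.10739432 323.26277367] [384.14319242 191.01703155]
[351.90060446 224.03690399] [395.70181337 312.11071196] [387.60241782 176.14761594]
scene selector_tab [{'point': [0.6643, -0.0358, 0.0718], 'p': 0.88}]
scene selector_aim [{'point': [0.6966, -0.0426, 0.0488], 'p': 0.96}]
top selector_tab [{'point': [0.6591, -0.0418, 0.0722], 'p': 0.54}, {'point': [0.4592, 0.3911, 0.0041], 'p': 0.35}]
top selector_aim []
wrist selector_tab [{'point': [0.6619, -0.0388, 0.0719], 'p': 0.82}]
wrist selector_aim [{'point': [0.6092, -0.0316, 0.002], 'p': 0.64}]
[-1.33465225e-01  3.82602334e-01  1.21496727e+00 -1.38497242e-04
  1.54401749e+00  1.17496199e+00] [ 0.66616971 -0.0323876   0.07365702]
```

```bash
python3 -c "
from h import *
s=robot.snapshot('wrist');M=np.linalg.inv(s['mount'])
for y in (0,-.01,-.02,-.03):
    p=M@[0,y,0,1];print(y,s['fx']*p[0]/p[2]+s['cx'],s['fy']*p[1]/p[2]+s['cy'])
cv2.imwrite('pics/w4.png',cv2.resize(s['color'][200:320,220:380],None,fx=4.5,fy=4.5))
o=robot.get_obs()
s=robot.snapshot('scene')
for z in (.0737,.085,.095,.105): print(z,proj(s,[*o['tool_pos'][:2],z]))
cv2.imwrite('pics/s4.png',cv2.resize(s['color'][165:265,300:420],None,fx=6,fy=6,interpolation=cv2.INTER_NEAREST))
"
```

```text
0 292.01587159099586 241.10004799878678
-0.01 292.0469706990058 246.96284044957727
-0.02 292.0809827478924 253.37477944745626
-0.03 292.11833711364466 260.4168107966095
0.0737 [[351.22320209 228.05908849]]
0.085 [[351.85223392 224.28949601]]
0.095 [[352.41754184 220.90178121]]
0.105 [[352.99115135 217.46431754]]
```

View pics/w4.png

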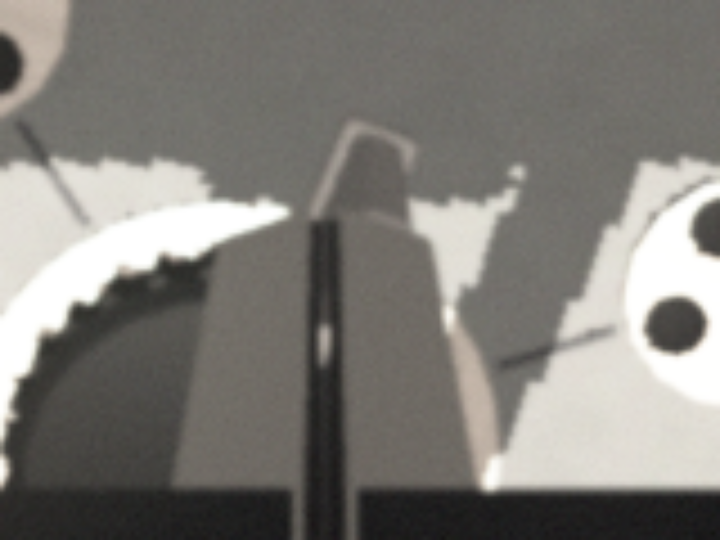

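View pics/s4.png

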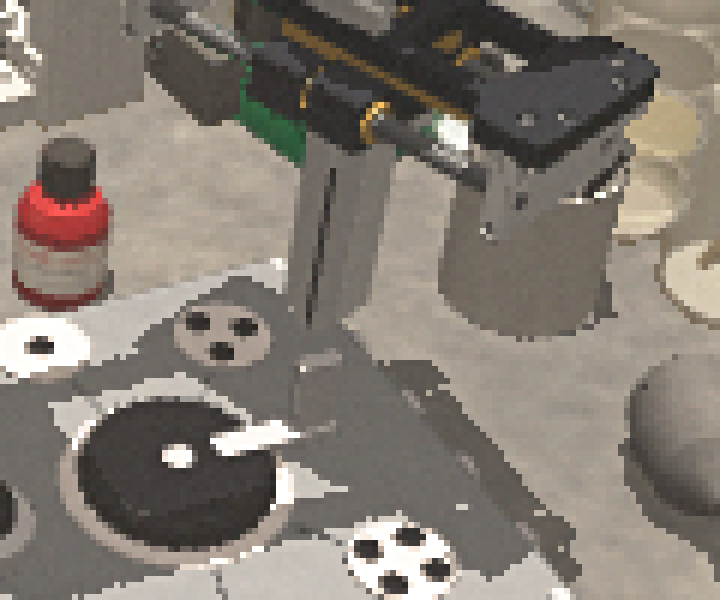

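```bash
python3 -c "
from h import *
o=robot.get_obs();print(o['tool_pos'])
s=robot.snapshot('wrist');M=s['mount']
L={'l3':(208,200),'l1':(153,281),'l4':(388,265)}
pos={k:np.r_[H+.088*np.array([np.cos(YAW+a),np.sin(YAW+a)]),.0475] for k,a in (('l3',np.radians(50)),('l1',np.radians(100)),('l4',np.radians(-50)))}
R=Ro.from_euler('xyz',o['ee_rot']).as_matrix()
def f(t):
    W=np.eye(4);W[:3,:3]=R;W[:3,3]=t;q=dict(s,world_from_camera=W@M)
    return np.concatenate([proj(q,pos[k])[0]-L[k] for k in L])
print(f(o['tool_pos']).round(1))
r=least_squares(f,o['tool_pos']);print(r.x,r.fun.round(1))
"
```

```text
[ 0.66618346 -0.03229744  0.07368006]
[-2.3  0.7 -1.2  0.2 -2.5 -0.5]
[ 0.66519461 -0.03091859  0.07248963] [-0.4  0.3  0.3  0.2  0.2 -0.5]
```

```bash
python3 -c "
from h import *
s=robot.snapshot('wrist');M=np.linalg.inv(s['mount'])
for z in (.008,.005,0,-.008):
  for y in (-.01,-.015,-.02,-.025,-.03):
    p=M@[0,y,z,1];print(z,y,round(s['fy']*p[1]/p[2]+s['cy'],1),'px/mm',(s['fx']/p[2]/1000).round(2))
"
```

```text
0.008 -0.01 234.4 px/mm 1.68
0.008 -0.015 237.3 px/mm 1.72
0.008 -0.02 240.3 px/mm 1.76
0.008 -0.025 243.4 px/mm 1.8
0.008 -0.03 246.7 px/mm 1.85
0.005 -0.01 239.1 px/mm 1.67
0.005 -0.015 242.1 px/mm 1.71
0.005 -0.02 245.2 px/mm 1.75
0.005 -0.025 248.5 px/mm 1.8
0.005 -0.03 251.9 px/mm 1.84
0 -0.01 247.0 px/mm 1.66
0 -0.015 250.1 px/mm 1.7
0 -0.02 253.4 px/mm 1.74
0 -0.025 256.8 px/mm 1.78
0 -0.03 260.4 px/mm 1.83
-0.008 -0.01 259.3 px/mm 1.65
-0.008 -0.015 262.7 px/mm 1.68
-0.008 -0.02 266.2 px/mm 1.72
-0.008 -0.025 269.9 px/mm 1.76
-0.008 -0.03 273.8 px/mm 1.81
```

Three checks agree that the real fingertips end 20–30 mm short of the reported TCP: the scene view, the wrist view, and the tab not having moved. So the fingers passed over the tab without touching it. I'll lift, go back to the right side and come down lower, checking as I go.

```bash
python3 -m creep '[[-4,-20,0,0,0,0,255],[-4,-40,0,0,0,0,255],[20,-40,-10,0,0,0,255],[45,-38,-22,0,0,0,255],[46,-10,-22,0,0,0,255]]';python3 -m creep '[[0,12,0,0,0,0,255],[0,22,0,0,0,0,255],[0,22,0,0,0,0,255]]';python3 -c "
from h import *
delta([.655,-.08,.045])
s=robot.snapshot('scene');cv2.imwrite('pics/s5.png',cv2.resize(s['color'][165:265,300:420],None,fx=6,fy=6,interpolation=cv2.INTER_NEAREST))
print(robot.landmark_of('selector_tab','scene'))
s=robot.snapshot('wrist');cv2.imwrite('pics/w5.png',s['color'])"
```

```text
time: 5.52
tool_pos: [0.6598, -0.0848, 0.0892]
ee_rot: [-1.562, -0.005, -1.31]
wrist_force: [0.1, 0.4, -1.0]
width: 0.0006
time: 5.9
tool_pos: [0.6567, -0.0817, 0.0613]
ee_rot: [-1.572, 0.0, -1.307]
wrist_force: [0.5, -0.2, 1.1]
width: 0.0003
t 5.9 tcp [ 0.6567 -0.0817  0.0613] rot [-1.572  0.    -1.307] F [ 0.5 -0.2  1.1] tool delta mm [-2.  16.3 -1.2]
[{'point': [0.6619, -0.0413, 0.0712], 'p': 0.85}]
```

View pics/s5.png

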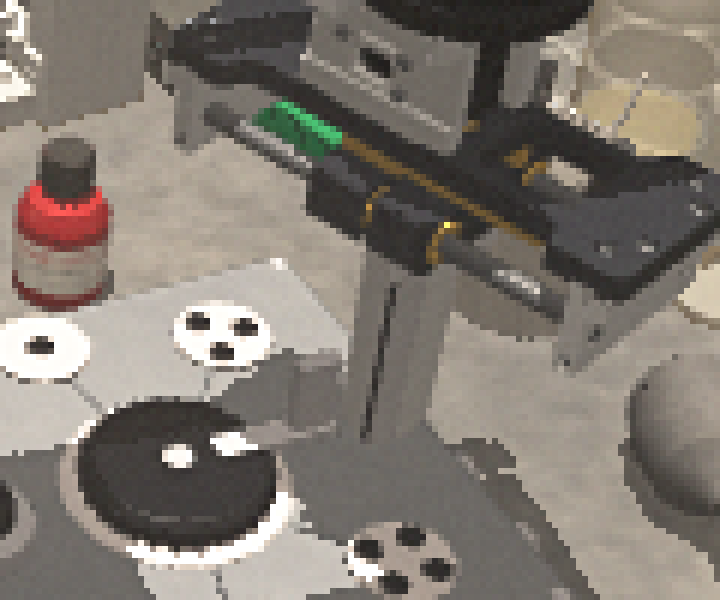

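View pics/w5.png

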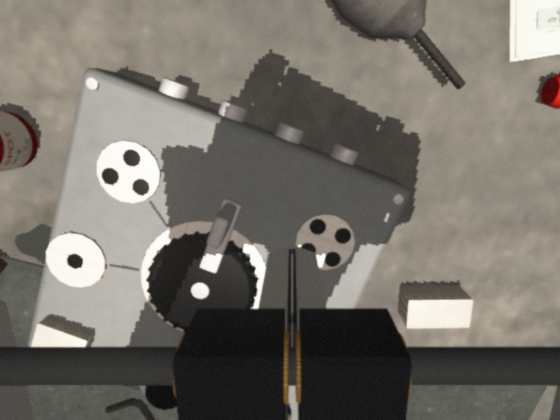

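```bash
python3 -c "
from h import *
o=robot.get_obs();s=robot.snapshot('scene');R=Ro.from_euler('xyz',o['ee_rot']).as_matrix()
for z in (.061,.07,.08,.09):
  for c in ((12.5,-8),(-12.5,-8),(12.5,8),(0,0)):
    P=o['tool_pos']+R@[c[0]/1000,0,c[1]/1000];P[2]=z
    print(z,c,((proj(s,P)[0]-[300,165])*6).round(0))
"
```

```text
0.061 (12.5, -8) [378. 521.]
0.061 (-12.5, -8) [323. 485.]
0.061 (12.5, 8) [406. 500.]
0.061 (0, 0) [364. 493.]
0.07 (12.5, -8) [382. 503.]
0.07 (-12.5, -8) [327. 467.]
0.07 (12.5, 8) [409. 482.]
0.07 (0, 0) [368. 475.]
0.08 (12.5, -8) [386. 483.]
0.08 (-12.5, -8) [330. 447.]
0.08 (12.5, 8) [414. 462.]
0.08 (0, 0) [372. 455.]
0.09 (12.5, -8) [390. 463.]
0.09 (-12.5, -8) [334. 427.]
0.09 (12.5, 8) [418. 442.]
0.09 (0, 0) [376. 434.]
```

```bash
python3 -m creep '[[0,6,0,0,0,0,255],[0,12,0,0,0,0,255],[0,17,0,0,0,0,255],[0,17,0,0,0,0,255]]';python3 -c "
from h import *
delta([.655,-.08,.045]);way([-.1,0,.1,.2,.3,.4,.5,.6,.7,.777])
s=robot.snapshot('scene');cv2.imwrite('pics/s6.png',cv2.resize(s['color'][165:265,300:420],None,fx=6,fy=6,interpolation=cv2.INTER_NEAREST))"
```

```text
time: 6.6
tool_pos: [0.6563, -0.0821, 0.0436]
ee_rot: [-1.572, 0.001, -1.308]
wrist_force: [0.7, 0.6, 0.8]
width: 0.0007
t 6.6 tcp [ 0.6563 -0.0821  0.0436] rot [-1.572e+00  1.000e-03 -1.308e+00] F [0.7 0.6 0.8] tool delta mm [-2.4 -1.4 -0.7]
-0.1 [ 0.6599 -0.0559] [-24.4 -26.4  10.2]
0 [ 0.662  -0.0501] [-29.4 -26.4  13.8]
0.1 [ 0.6635 -0.0441] [-34.9 -26.4  16.8]
0.2 [ 0.6643 -0.0377] [-40.8 -26.4  19.2]
0.3 [ 0.6645 -0.0318] [-46.5 -26.4  21. ]
0.4 [ 0.6645 -0.0267] [-51.4 -26.4  22.2]
0.5 [ 0.6639 -0.0215] [-56.6 -26.4  23.1]
0.6 [ 0.6628 -0.0162] [-62.  -26.4  23.4]
0.7 [ 0.6611 -0.0109] [-67.5 -26.4  23.1]
0.78 [ 0.6594 -0.0069] [-71.9 -26.4  22.5]
```

View pics/s6.png

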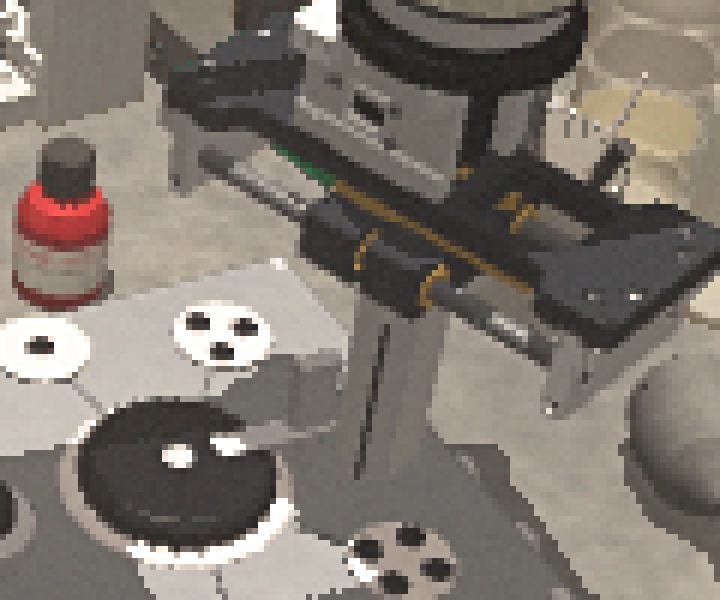

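Tip is now at about 0.068, below the tab's top. Pushing gently.

```bash
python3 -m creep '[[-9,0,4,0,0,0,255],[-18,0,8,0,0,0,255],[-26,0,11,0,0,0,255],[-31,0,14,0,0,0,255],[-36,0,17,0,0,0,255]]';python3 -c "
from h import *
delta([.655,-.08,.045]);way([.1,.2,.3,.4,.5,.6,.7,.777])
s=robot.snapshot('scene');cv2.imwrite('pics/s7.png',cv2.resize(s['color'][165:265,300:420],None,fx=6,fy=6,interpolation=cv2.INTER_NEAREST))
for n in ('selector_tab','selector_aim'): print(robot.landmark_of(n,'scene'))"
```

```text
time: 7.28
tool_pos: [0.6636, -0.0431, 0.0446]
ee_rot: [-1.572, -0.001, -1.308]
wrist_force: [-1.7, -2.6, -0.6]
width: 0.0004
t 7.28 tcp [ 0.6636 -0.0431  0.0446] rot [-1.572e+00 -1.000e-03 -1.308e+00] F [-1.7 -2.6 -0.6] tool delta mm [ 33.4  -0.4 -17.9]
0.1 [ 0.6635 -0.0441] [  0.9 -25.4  -0.4]
0.2 [ 0.6643 -0.0377] [ -5.  -25.4   2. ]
0.3 [ 0.6645 -0.0318] [-10.7 -25.4   3.8]
0.4 [ 0.6645 -0.0267] [-15.6 -25.4   5.1]
0.5 [ 0.6639 -0.0215] [-20.8 -25.4   5.9]
0.6 [ 0.6628 -0.0162] [-26.2 -25.4   6.2]
0.7 [ 0.6611 -0.0109] [-31.7 -25.4   6. ]
0.78 [ 0.6594 -0.0069] [-36.1 -25.4   5.4]
[{'point': [0.6621, -0.0276, 0.0722], 'p': 0.78}, {'point': [0.6134, -0.0314, -0.003], 'p': 0.47}]
[{'point': [0.6954, -0.0211, 0.0482], 'p': 0.7}]
```

View pics/s7.png

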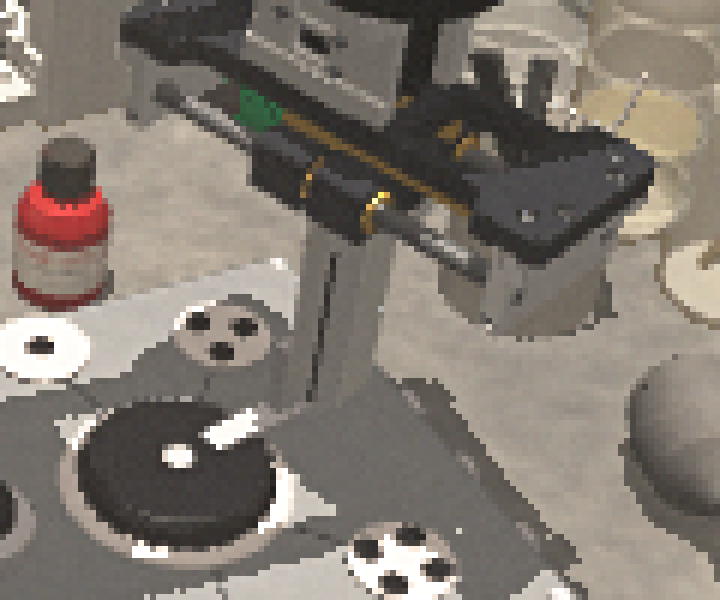

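The tab is following and the force is 3 N. I'll continue.

```bash
python3 -m creep '[[-5,0,2,0,0,0,255],[-11,0,4,0,0,0,255],[-16,0,5,0,0,0,255],[-21,0,6,0,0,0,255],[-26,0,6,0,0,0,255]]';python3 -c "
from h import *
delta([.655,-.08,.045]);way([.5,.6,.7,.777])
s=robot.snapshot('wrist');cv2.imwrite('pics/w8.png',s['color'])
s=robot.snapshot('scene');cv2.imwrite('pics/s8.png',cv2.resize(s['color'][165:265,300:420],None,fx=6,fy=6,interpolation=cv2.INTER_NEAREST))
for n in ('selector_tab','selector_aim'): print(robot.landmark_of(n,'scene'))"
```

```text
time: 8.05
tool_pos: [0.6633, -0.0161, 0.0448]
ee_rot: [-1.57, -0.0, -1.308]
wrist_force: [0.6, -3.7, -0.4]
width: 0.0004
t 8.05 tcp [ 0.6633 -0.0161  0.0448] rot [-1.57  -0.    -1.308] F [ 0.6 -3.7 -0.4] tool delta mm [ 59.5  -0.2 -24.6]
0.5 [ 0.6639 -0.0215] [  5.3 -25.2  -0.7]
0.6 [ 0.6628 -0.0162] [ -0.1 -25.2  -0.4]
0.7 [ 0.6611 -0.0109] [ -5.6 -25.2  -0.7]
0.78 [ 0.6594 -0.0069] [ -9.9 -25.2  -1.3]
[{'point': [0.6527, -0.001, 0.0711], 'p': 0.63}]
[{'point': [0.6776, 0.0171, 0.0457], 'p': 0.81}]
```

View pics/s8.png

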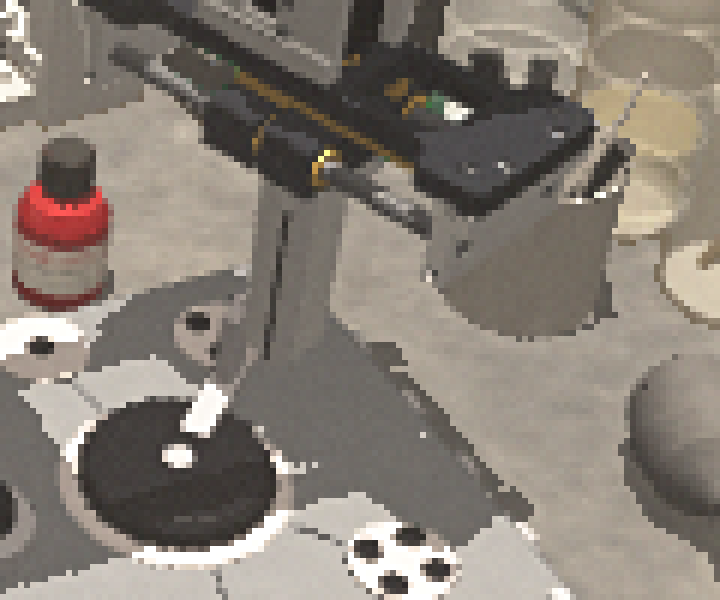

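View pics/w8.png

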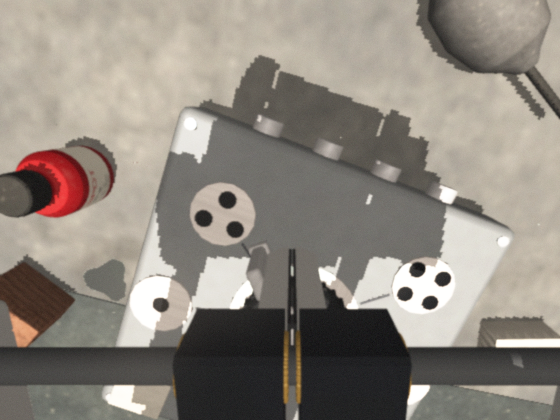

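```bash
python3 -m creep '[[-4,0,0,0,0,0,255],[-8,0,-1,0,0,0,255],[-10,0,-1,0,0,0,255],[-10,0,-1,0,0,0,255]]';python3 -c "
from h import *
delta([.655,-.08,.045]);way([.7,.777])
s=robot.snapshot('scene')
for n in ('selector_tab','selector_aim'): print([ (d['point'],np.arctan2(d['point'][1]-H[1],d['point'][0]-H[0])) for d in robot.landmark_of(n,'scene')])"
```

```text
time: 8.75
tool_pos: [0.6595, -0.0065, 0.0448]
ee_rot: [-1.57, 0.0, -1.308]
wrist_force: [-0.3, -1.7, 0.0]
width: 0.0005
t 8.75 tcp [ 0.6595 -0.0065  0.0448] rot [-1.57   0.    -1.308] F [-0.3 -1.7  0. ] tool delta mm [ 69.8  -0.2 -23.5]
0.7 [ 0.6611 -0.0109] [  4.7 -25.2   0.4]
0.78 [ 0.6594 -0.0069] [  0.3 -25.2  -0.2]
[([0.6452, 0.0038, 0.0677], np.float64(0.752977095282019))]
[([0.6669, 0.0297, 0.0488], np.float64(0.8001997139446588)), ([0.645, 0.0031, 0.0698], np.float64(0.7457472734652143))]
```

```bash
python3 -m creep '[[14,0,0,0,0,0,255],[16,-20,0,0,0,0,255],[16,-60,0,0,0,0,255],[16,-66,-40,0,0,0,255],[16,-66,-70,0,0,0,255]]';python3 -c "
from h import *
delta([.5254,-.0245,.07])
s=robot.snapshot('scene')
for n in ('selector_tab','selector_aim'): print([ (d['point'],np.arctan2(d['point'][1]-H[1],d['point'][0]-H[0])) for d in robot.landmark_of(n,'scene')])
cv2.imwrite('pics/s9.png',cv2.resize(s['color'][180:310,255:410],None,fx=4.5,fy=4.5,interpolation=cv2.INTER_CUBIC))
s=robot.snapshot('wrist');cv2.imwrite('pics/w9.png',s['color'])"
```

```text
time: 9.52
tool_pos: [0.5966, -0.0409, 0.114]
ee_rot: [-1.566, -0.001, -1.308]
wrist_force: [0.2, -0.4, 0.8]
width: 0.0007
t 9.53 tcp [ 0.5966 -0.0409  0.114 ] rot [-1.566e+00 -1.000e-03 -1.308e+00] F [ 0.2 -0.4  0.8] tool delta mm [-34.4  43.7 -64.6]
[([0.6473, 0.0044, 0.0703], np.float64(0.7345944593392266)), ([0.6008, 0.0545, 0.0434], np.float64(1.6423502588772008))]
[([0.671, 0.0307, 0.0459], np.float64(0.7751380656638188)), ([0.5365, 0.0539, 0.0444], np.float64(2.258045400923129))]
```

View pics/s9.png

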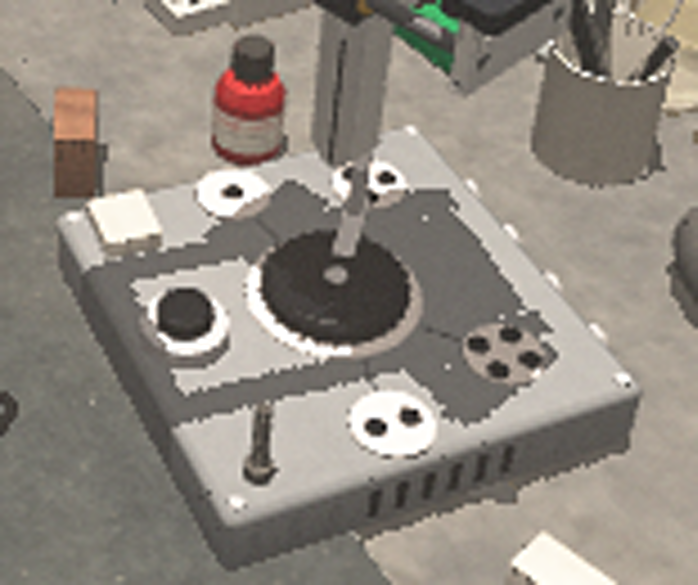

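View pics/w9.png

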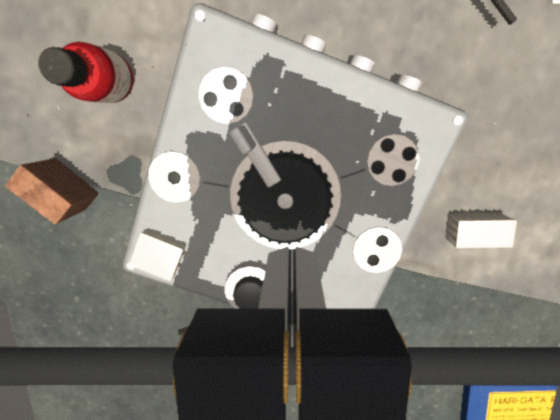

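The tab points at the three-dot disc in both views. Next is the button.

```bash
python3 -m creep '[[-17,10,-32,0,0,0,255],[-34,25,-64,0,0,0,255],[-34,42,-64,0,0,0,255],[-34,44,-64,0,0,0,255]]';python3 -c "
from h import *
delta([.5254,-.0245,.047])
s=robot.snapshot('scene')
cv2.imwrite('pics/s10.png',cv2.resize(s['color'][180:310,255:410],None,fx=4.5,fy=4.5,interpolation=cv2.INTER_CUBIC))"
```

```text
time: 10.22
tool_pos: [0.5258, -0.0242, 0.0654]
ee_rot: [-1.572, 0.001, -1.308]
wrist_force: [-0.2, -0.3, -0.5]
width: 0.0001
t 10.22 tcp [ 0.5258 -0.0242  0.0654] rot [-1.572e+00  1.000e-03 -1.308e+00] F [-0.2 -0.3 -0.5] tool delta mm [ 0.2 18.5 -0.4]
```

View pics/s10.png

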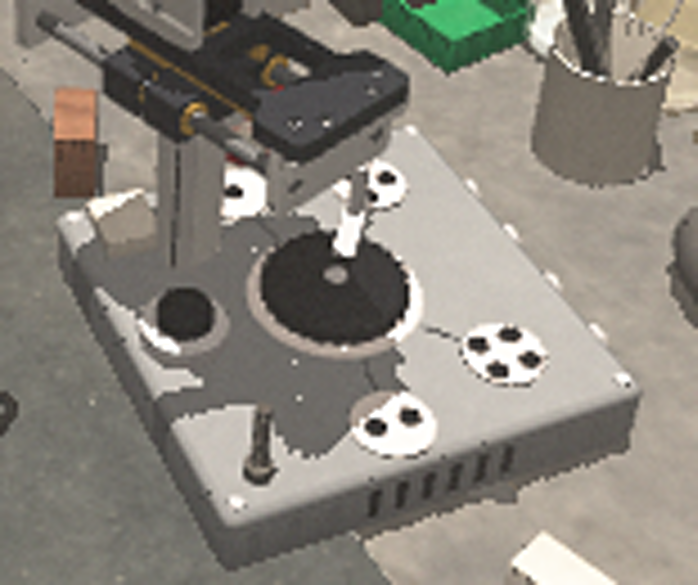

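```bash
python3 -m creep '[[0,8,0,0,0,0,255],[0,15,0,0,0,0,255],[0,20,0,0,0,0,255],[0,20,0,0,0,0,255]]'; python3 -m creep '[[0,2,0,0,0,0,255],[0,4,0,0,0,0,255],[0,4,0,0,0,0,255]]'
```

```text
time: 10.78
tool_pos: [0.525, -0.0244, 0.046]
ee_rot: [-1.572, 0.0, -1.308]
wrist_force: [0.4, -0.4, 0.3]
width: 0.0002
time: 11.15
tool_pos: [0.5253, -0.0244, 0.0426]
ee_rot: [-1.571, -0.0, -1.308]
wrist_force: [0.6, 0.2, -0.6]
width: 0.0005
```

```bash
python3 -m creep '[[0,1,0,0,0,0,255],[0,2,0,0,0,0,255],[0,2,0,0,0,0,255]]'; python3 -m creep '[[0,1,0,0,0,0,255],[0,2,0,0,0,0,255],[0,2,0,0,0,0,255]]'; python3 -m creep '[[0,1,0,0,0,0,255],[0,2,0,0,0,0,255],[0,2,0,0,0,0,255]]'
```

```text
time: 11.52
tool_pos: [0.5253, -0.0244, 0.0406]
ee_rot: [-1.571, -0.0, -1.308]
wrist_force: [-0.4, 0.5, -0.2]
width: 0.0005
time: 11.9
tool_pos: [0.5253, -0.0244, 0.0385]
ee_rot: [-1.571, 0.0, -1.308]
wrist_force: [0.5, -0.5, 0.1]
width: 0.0003
time: 12.28
tool_pos: [0.5253, -0.0244, 0.0366]
ee_rot: [-1.571, -0.0, -1.308]
wrist_force: [-0.1, -0.4, 0.1]
width: 0.0005
```

```bash
python3 -m creep '[[0,1,0,0,0,0,255],[0,2,0,0,0,0,255],[0,2,0,0,0,0,255]]'; python3 -m creep '[[0,1,0,0,0,0,255],[0,2,0,0,0,0,255],[0,2,0,0,0,0,255]]';python3 -c "
from h import *
s=robot.snapshot('scene')
cv2.imwrite('pics/s11.png',cv2.resize(s['color'][180:310,255:410],None,fx=4.5,fy=4.5,interpolation=cv2.INTER_CUBIC))"
```

```text
time: 12.65
tool_pos: [0.5255, -0.0244, 0.0349]
ee_rot: [-1.571, -0.0, -1.308]
wrist_force: [-1.4, 0.2, 2.3]
width: 0.0002
time: 13.02
tool_pos: [0.5254, -0.0244, 0.0328]
ee_rot: [-1.571, -0.0, -1.308]
wrist_force: [-0.3, 0.6, 3.0]
width: 0.0003
```

View pics/s11.png

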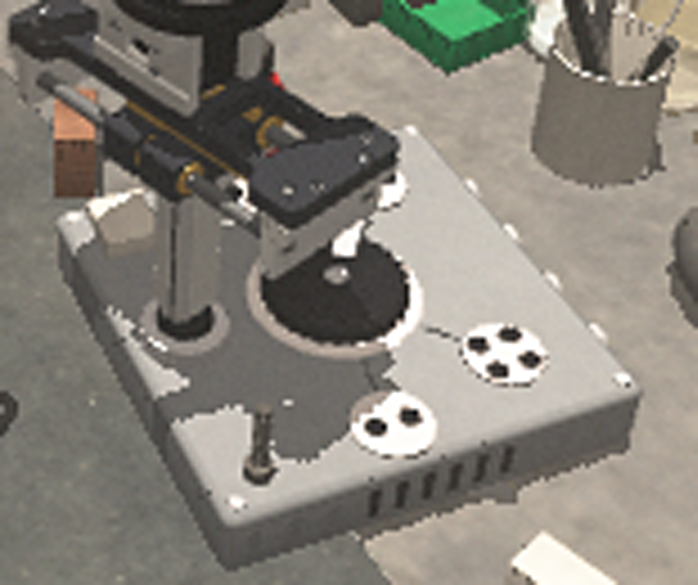

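Contact came at a TCP height of about 0.036, and the button is now about 3 mm down. I'll press to the stop.

```bash
python3 -m creep '[[0,1,0,0,0,0,255],[0,2,0,0,0,0,255],[0,3,0,0,0,0,255],[0,3,0,0,0,0,255]]'; python3 -m creep '[[0,1,0,0,0,0,255],[0,1,0,0,0,0,255],[0,1,0,0,0,0,255]]'
```

```text
time: 13.58
tool_pos: [0.5255, -0.0244, 0.0304]
ee_rot: [-1.57, -0.0, -1.308]
wrist_force: [-2.8, 0.2, 6.2]
width: 0.0006
time: 13.95
tool_pos: [0.5256, -0.0244, 0.0304]
ee_rot: [-1.57, -0.0, -1.308]
wrist_force: [-3.7, 0.8, 10.6]
width: 0.0004
```

At 10.6 N the TCP no longer goes down, so the button is on its stop. I'll release and lift away to the right.

```bash
python3 -m creep '[[0,-6,0,0,0,0,255],[0,-16,0,0,0,0,255],[0,-50,0,0,0,0,255],[0,-95,0,0,0,0,255],[0,-110,0,0,0,0,255]]'; python3 -m creep '[[60,-10,0,0,0,0,255],[120,-20,0,0,0,0,255],[180,-20,0,0,0,0,255],[180,-20,0,0,0,0,255],[180,-20,0,0,0,0,255]]';python3 -c "
from h import *
delta([0,0,0])
for c in ('scene','top'):
  s=robot.snapshot(c)
  for n in ('selector_tab','selector_aim','test_button_top','cap_screw_3','gauge_block_1'): print(c,n,[(d['p'],np.round(d['point'],3),np.arctan2(d['point'][1]-H[1],d['point'][0]-H[0]).round(3)) for d in robot.landmark_of(n,c)])
  cv2.imwrite('pics/%s12.png'%c,cv2.resize(s['color'][180:310,255:410] if c=='scene' else s['color'][130:245,270:400],None,fx=4.5,fy=4.5,interpolation=cv2.INTER_CUBIC))"
```

```text
time: 14.58
tool_pos: [0.527, -0.0246, 0.1415]
ee_rot: [-1.566, -0.002, -1.308]
wrist_force: [-0.2, 0.5, 0.6]
width: 0.0003
time: 15.2
tool_pos: [0.5714, -0.1976, 0.1569]
ee_rot: [-1.573, 0.003, -1.308]
wrist_force: [-0.3, 0.7, -0.6]
width: 0.0009
t 15.2 tcp [ 0.5714 -0.1976  0.1569] rot [-1.573  0.003 -1.308] F [-0.3  0.7 -0.6] tool delta mm [-338.7  158.8 -500.2]
scene selector_tab [(0.78, array([0.646, 0.006, 0.074]), np.float64(0.767))]
scene selector_aim [(0.93, array([0.669, 0.031, 0.05 ]), np.float64(0.795))]
scene test_button_top [(0.5, array([ 0.529, -0.03 ,  0.071]), np.float64(3.116))]
scene cap_screw_3 [(0.43, array([ 0.512, -0.115,  0.042]), np.float64(-2.424))]
scene gauge_block_1 [(0.91, array([ 0.617, -0.214, -0.002]), np.float64(-1.516)), (0.67, array([0.536, 0.054, 0.045]), np.float64(2.264))]
top selector_tab [(0.92, array([0.646, 0.01 , 0.073]), np.float64(0.826)), (0.24, array([0.671, 0.03 , 0.042]), np.float64(0.77))]
top selector_aim [(0.66, array([0.538, 0.052, 0.047]), np.float64(2.259)), (0.59, array([0.668, 0.029, 0.048]), np.float64(0.781))]
top test_button_top [(0.53, array([ 0.529, -0.026,  0.07 ]), np.float64(3.067))]
top cap_screw_3 [(0.41, array([ 0.51 , -0.114,  0.041]), np.float64(-2.436))]
top gauge_block_1 [(0.51, array([0.535, 0.053, 0.047]), np.float64(2.269)), (0.38, array([ 0.617, -0.21 , -0.001]), np.float64(-1.514))]
```

View pics/scene12.png

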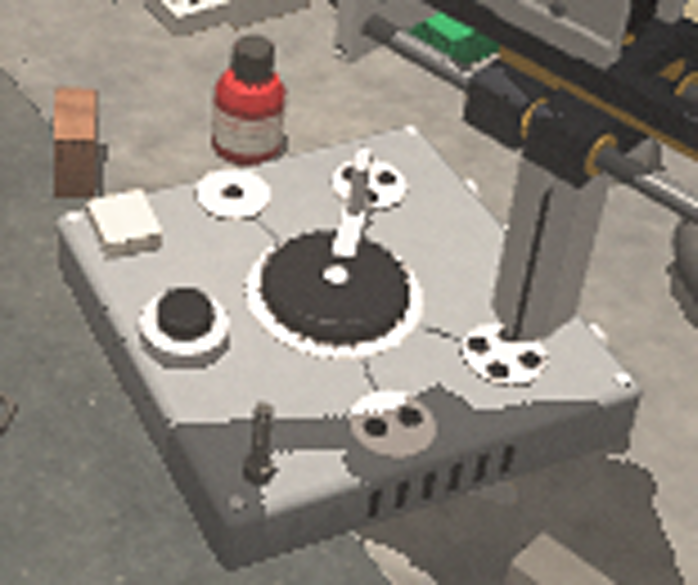

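View pics/top12.png

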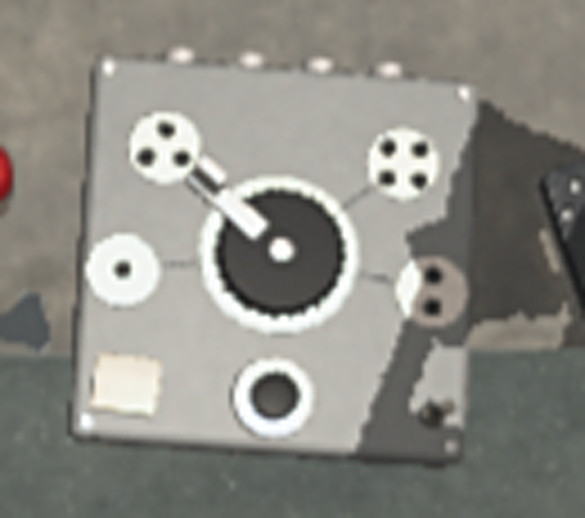

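The selector is on three dots, the button is up, the loose things are unmoved and the arm is clear. Letting the arm settle, then handing in.

```bash
python3 -m creep '[[0,0,0,0,0,0,255],[0,0,0,0,0,0,255]]'; python3 -c "
from bench import robot
print(robot.close_job())"
```

```text
time: 16.05
tool_pos: [0.5721, -0.1982, 0.1586]
ee_rot: [-1.571, -0.0, -1.308]
wrist_force: [-0.7, -0.4, 0.4]
width: 0.0004
the job is handed in; nothing more can be done
None
```

The selector now points at the three-dot label and the test button has been pressed and released. However, an early pass over the tab may have broken the no-gripping rule. I handed the job in at about 16 s of the 48 s.

**What I did:** With the fingers shut, I pushed the tab counter-clockwise from its right side, needing about 3 to 4 N. I then pressed the button until it stopped moving, at 10.6 N and about 6 mm of travel, let it rise and moved the arm clear.

**Last checks:**
- **Selector:** the network put the aim point at about (0.669, 0.030) from both cameras. I measured the label's centre at about (0.670, 0.030), so it is within a few millimetres.
- **Button:** it looks up again in the scene picture, and the wrist force is back to zero.
- **Loose things:** the cap screw and the gauge blocks were found where they started, within the networks' few millimetres. The bottle and wood block look the same in the scene picture. I did not check the hex key or the tape reel at the end.

**What disagreed:** The visible fingertips, shut, end about 25 to 30 mm short of the reported TCP. The button contact agreed, at about 31 mm. Because of this, my first push passed just above the tab without touching it.

On that pass, the grasp point calculated from the reported TCP went through the zone that counts as gripping the tab, about 20 mm above the tab's centre. Nothing was gripped and the tab did not move, but I could not tell whether the judge counts it as a failure. I then came down lower on the right side and pushed properly.

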